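# Load a fuse tester and hold its slide at the click

## Task

Take the largest of the three fuses out of its bin compartment and lay it in the cradle of the fuse tester's carriage, across the rail and resting fully down in the copper clips. Then take hold of the carriage's grip and slide it along the rail, away from the end where it waits, until you feel its spring ball click into the notch; finish there, still holding the grip, with the carriage sitting in the notch and the fuse in its cradle. Leave everything else on the bench where it is.

Things in the scene. Friction and masses are not known exactly. Their poses are not given: they have to be found in the camera images.
- bin: Fixed grey open bin, 112 (x) x 264 (y) x 30 mm high, walls 3 mm, three compartments centred at y = -87, 0 and +87 mm, each 106 x 84 mm inside, each with one fuse lying along the bin's x axis. Floors are shallow Vs (6 degrees, lowest in the middle, 5 mm above the table) that keep a fuse mid-width. Origin: centre of its underside.
- fuse_large: The largest fuse: white ceramic cylinder with steel end caps, 22 mm diameter, 58 mm long, 45 to 70 g, loose, lying in one of the three compartments (which one varies), its axis about 16 mm above the table. Origin: its centre; its x axis runs along its length.
- fuse_medium: A thinner fuse of the same look, 14 mm diameter, 51 mm long, in another compartment; leave it. Origin: its centre, x along its length.
- fuse_small: The smallest fuse, same look, 10 mm diameter, 38 mm long, in the remaining compartment; leave it. Origin: its centre, x along its length.
- tester: Fixed fuse tester: grey base 100 (x) x 300 (y) x 20 mm high, two steel rails along its y axis, low end stops (tops 32 mm above the table); a black meter housing 55 x 200 x 58 mm stands on its +x side (x = 56 to 112 mm). Turned up to 0.3 rad. Origin: centre of the underside of the base.
- carriage: Aluminium carriage, 84 x 118 mm, top 29 mm above the table, free along the rails (its and the tester's y) from y = -70 to +70 mm of the tester, with about 2 N of friction. Waits at y = -70 to -35. Somewhere from y = -5 to +35, unseen, its spring ball drops into a notch; leaving it either way takes about 13 N. It can be slid past and back. Origin: at its centre, on the table.
- detent (a joint): Travel of the spring ball under the carriage, in m: about 0.0007 while it rides along, about 0.0049 when sunk in the notch; it is inside the base and cannot be seen.
- cradle (a point): Where the large fuse's centre lies when seated: 43 mm above the table, 36 mm to +y of the carriage's centre. Axes as the tester's; the fuse lies along x. Two pairs of copper V-clips at x = -22 and +22 mm, 12 mm wide, tops about 3 mm below this point, open between; black cheeks (tops 40 mm above the table) beyond the fuse's ends, 67 mm apart.
- grip_top (a point): Centre of the top, 71 mm above the table, of the upright black grip block on the carriage: 28 mm across the rails (x), 16 mm along them (y), 42 mm tall, 40 mm to -y of the carriage's centre, so 76 mm behind the cradle point. Axes as the tester's.
- cover_a: Loose white socket cover plate, 82 x 82 x 9 mm, on the robot's side of the bin. Origin: centre of its underside.
- cover_b: A second plate like it, behind the bin.
- screwdriver: Loose red-handled screwdriver, 190 mm long, lying on the robot's side of the tester.
- terminal: Loose white terminal strip with brass screws, 22 x 75 x 18 mm, at the far side. Origin: centre of its underside.
- lampholder: Loose white ceramic lampholder, 48 mm diameter, 48 mm tall, standing behind the tester. Origin: centre of its underside.
Not all that is in view belongs to the job. What is shaped like the fuse_large but green or pink is not meant.

How it is judged:
By the outcome, as a careful person would: the job done as asked, in the order asked, and still so for the second after the job is handed in, while the arm keeps its last pose, push and grip.
It also fails if it takes over 51 s, if anything falls off the work surface, if the arm or the gripper's body presses on something with over 40 N, if the wrist force passes 120 N, or if a joint passes its speed limit or range.

## Robot

A 6-joint arm with a two-finger parallel gripper is mounted at the origin on the work surface. World frame = base frame: x ahead of the robot, y to its left, z up, the work surface at z = 0. Lengths are in m, angles in degrees, forces in N, time in s.
With the tool pointing down it reaches from about 0.325 to 0.9 m from the base axis. Payload 6.1 kg.
Tool frame: the origin (TCP) lies between the finger pads; the fingertips stand 17 mm ahead of it and the grasp point (between the pads) lies 2 mm behind it; z points along the fingers, y is the line along which they close (so a half turn about z gives the same grasp; the last joint's range is limited). The gripper opens to 85 mm and grips with 20 to 120 N. Pads are 22 mm wide; open, the fingers measure 114 mm over their backs; the gripper's body (76 mm by 85 mm) begins 54 mm behind the grasp point. The pads swing forward as they close: fully open they stand 13 mm farther back than shut.
Start: joints at [-73.745, 12.628, 87.462, -0, 79.91, -7.225], TCP at [0.249, -0.573, 0.248] pointing down, gripper open.
Joint ranges: [-170.65, 170.65], [-52.31, 119.04], [5.05, 147.46], [-71.25, 251.25], [11.57, 151.72], [-153.62, 153.62]. Speed limits (degrees/s): [147.25, 147.25, 172.46, 180, 180, 180].

## Interface

Orientations are given as [roll, pitch, yaw] about the fixed x, y, z axes, in that order (R = Rz(yaw) Ry(pitch) Rx(roll)).
In Python, from cell import r gives the robot as it stands.
- The arm moves only by the shell command python3 -m inch 'ROWS' [FORCE]. ROWS is a JSON object of lists of equal length, an entry for each row: "travel": the shift along the tool's x, y, z normalised to -1 to 1, where 1 is 0.75 m, a list of three; "rotation": the turn, a rotation vector about the tool's x, y, z normalised to -1 to 1, where 1 is 180 degrees, a list of three; "grip": the closure, from 0 (fully open) to 1 (shut). In form: {"travel": [[x, y, z], ...], "rotation": [[ax, ay, az], ...], "grip": [grip, ...]}. A call has 1 to 20 rows; each row is the pose to reach, as a shift and turn from the pose commanded when the call began, along the tool's axes at that moment, turning the shorter way round; what a row does not reach only later rows make up. A row lasts 1/10 s, in which the tool goes at most 50 mm and 8.59 degrees, less where a joint would pass 70% of its speed; a pose out of reach is approached as far as the arm can. A call with a number of a shift or a turn outside -1 to 1 is refused whole. A call with a gripper value outside its range is refused whole. The fingers move at their own pace and stop on an object; FORCE is the grip in N (left out, the last holds). Time passes only in rows, so rows that repeat a pose let the fingers close. It gives the time, the measured TCP pose, the force, the opening and the grip force at its end, in the units of the state.
- r.observe(): the state, without advancing time (a new reading comes with each control period).
- r.capture(name): name is "side" or "top" or "wrist"; returns a dict with "frame" (420x560x3 uint8, blue, green, red), "K" (3x3 intrinsics, pixels), "R" (3x3) and "t" (3): a world point X has camera coordinates R X + t. Camera axes: x right, y down, z forward; pixel columns grow to the right and rows downward; lengths in m; the calibration is good to about 2 mm. A picture is of the moment at which its call begins. There is no depth.
- r.job_done(): hands the job in; it is judged then, once.
Trained networks look in the newest picture that a camera, given by its name, has taken for a name from the list of things; names that differ only in an ending like _2 or _b are one class to them, and where a whole thing is asked for, a point or a joint stands for the part that bears it (a point fixed in the world has none). Each returns a list of dicts, best first, with "p" (0 to 1); they miss things now and then, are a little off and sometimes report something else, mostly with a low value. They report only what shows in the picture. A call takes as long as a camera call. They do not tell look-alikes from the thing itself.
- r.silhouettes(target, camera): "region" (420x560 bool, what is visible of it) and "box" ([left, top, right, bottom] in pixels, round what is visible of it).
The state is a dict: "clock": time; "joints": joint angles; "qvel": joint speeds; "joint_torque": joint torques, N m; "tcp_pos": TCP position; "tool_rot": TCP orientation; "wrist_force": force on the tool from outside, world axes, zero at the start; "wrist_torque": the same for the moment, N m; "finger_gap": finger opening in m; "grip_force": force on a finger pad.
Only numpy, scipy, OpenCV 4.12 (cv2) and the standard library are available. Lean on these libraries where they do the work, as an engineer would, in place of code of your own. Each camera call takes 0.05 s, during which the arm holds its last target. There are 200 camera calls.

## Working session

There is one attempt and no reset: what is moved stays moved. The work goes in short steps, Python scripts to look and compute and a shell command to move; the robot and the scene stay as the last step left them, time stands still between calls to the robot, and variables do not carry over. Pictures are saved under pics/ and viewed, at most 11 in all, crops included, and the job is handed in when it is done.

```bash
ls; mkdir -p pics; python3 - <<'E'
from cell import r
import cv2,numpy as np
for c in ("top","side"):
    d=r.capture(c); cv2.imwrite(f"pics/{c}0.png",d["frame"])
    print(c,d["K"].round(1).tolist(),d["R"].round(3).tolist(),d["t"].round(3).tolist())
    for n in ("fuse_large","carriage","grip_top","bin","tester","cradle"):
        print(n,[(round(x["p"],2),[int(v) for v in x["box"]]) for x in r.silhouettes(n,c)][:5])
s=r.observe();print(s["clock"],s["tcp_pos"],s["tool_rot"],s["wrist_force"])
E
```

```text
pics
top [[497.5, 0.0, 285.8], [0.0, 497.5, 211.6], [0.0, 0.0, 1.0]] [[-0.02, -1.0, 0.001], [-0.998, 0.02, -0.051], [0.051, -0.002, -0.999]] [0.061, 0.567, 1.008]
fuse_large [(0.86, [260, 263, 279, 296]), (0.79, [175, 201, 191, 231]), (0.7, [118, 278, 148, 295]), (0.3, [114, 179, 248, 256])]
carriage [(0.9, [383, 198, 446, 247])]
grip_top [(0.92, [379, 198, 450, 249]), (0.47, [240, 108, 276, 124]), (0.33, [221, 215, 229, 233])]
bin [(0.89, [113, 179, 247, 256])]
tester [(0.91, [309, 166, 462, 269])]
cradle [(0.96, [385, 198, 448, 248])]
side [[380.4, 0.0, 277.5], [0.0, 380.4, 207.6], [0.0, 0.0, 1.0]] [[0.966, -0.259, -0.015], [-0.152, -0.516, -0.843], [0.21, 0.816, -0.538]] [-0.557, 0.165, 0.865]
fuse_large [(0.66, [206, 219, 224, 227])]
carriage [(0.57, [257, 266, 317, 315])]
grip_top [(0.81, [258, 266, 319, 317]), (0.16, [336, 242, 358, 270])]
bin [(0.89, [231, 162, 269, 211]), (0.69, [177, 191, 209, 208])]
tester [(0.97, [226, 225, 342, 337])]
cradle [(0.8, [256, 263, 314, 314])]
0.7 [ 0.24900353 -0.57325874  0.24832827] [ 1.79997613e+02 -1.27190789e-03  2.34768726e+01] [0.26187975 0.14151957 0.65919775]
```

```bash
python3 - <<'E'
import cv2
a=cv2.imread("pics/top0.png")[90:320,90:490]
cv2.imwrite("pics/top0c.png",cv2.resize(a,None,fx=2,fy=2,interpolation=cv2.INTER_CUBIC))
b=cv2.imread("pics/side0.png")[140:350,150:400]
cv2.imwrite("pics/side0c.png",cv2.resize(b,None,fx=2.8,fy=2.8,interpolation=cv2.INTER_CUBIC))
E
```

```text
(no output)
```

View pics/top0c.png

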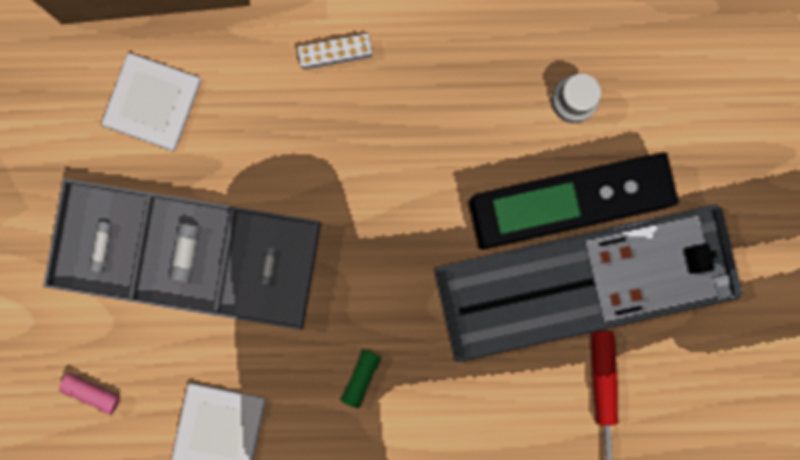

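View pics/side0c.png

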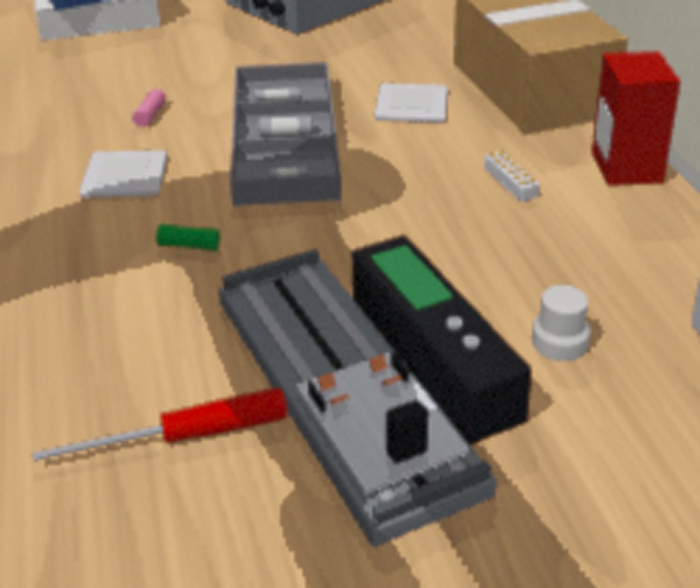

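The top view shows the white large fuse in the bin's middle compartment, at full-image (182,214). The carriage is at the right (−y) end of the tester, with copper clips around (398–407, 215–240) and the grip at (440,219). The pink and green look-alikes lie on the table.

```bash
cat > h.py <<'E'
import numpy as np, cv2
from cell import r
def ray(d,p):
    v=d["R"].T@(np.linalg.inv(d["K"])@[p[0],p[1],1]); return -d["R"].T@d["t"], v/np.linalg.norm(v)
def at(d,p,z):
    o,v=ray(d,p); return o+v*(z-o[2])/v[2]
def tri(obs):
    A=np.zeros((3,3));b=np.zeros(3)
    for d,p in obs:
        o,v=ray(d,p);P=np.eye(3)-np.outer(v,v);A+=P;b+=P@o
    return np.linalg.solve(A,b)
def cen(m):
    p=np.argwhere(m)[:,::-1].astype(float); c=p.mean(0)
    w,V=np.linalg.eigh(np.cov((p-c).T)); return c,V[:,1],len(p)
def copper(f,roi=None):
    h=cv2.cvtColor(f,cv2.COLOR_BGR2HSV)
    m=(((h[...,0]<14)|(h[...,0]>174))&(h[...,1]>100)&(h[...,2]>50)).astype(np.uint8)
    if roi is not None:
        k=np.zeros_like(m);x0,y0,x1,y1=roi;k[y0:y1,x0:x1]=1;m*=k
    n,_,st,c=cv2.connectedComponentsWithStats(m)
    return [(c[i].round(1).tolist(),int(st[i][4])) for i in range(1,n) if st[i][4]>=4]
def dirn(d,c,a,z):
    v=at(d,c+5*a,z)-at(d,c-5*a,z); return (np.degrees(np.arctan2(v[1],v[0]))+90)%180-90
E
python3 - <<'E'
from h import *
T=r.capture("top");S=r.capture("side")
def white(f,roi,th):
    x0,y0,x1,y1=roi; g=np.zeros(f.shape[:2],np.uint8); g[y0:y1,x0:x1]=f[y0:y1,x0:x1].min(2)>th
    n,l,st,_=cv2.connectedComponentsWithStats(g); i=1+st[1:,4].argmax(); return l==i
for n in ("fuse_large","fuse_medium"):
    for c in("top","side"):
        for x in r.silhouettes(n,c):
            q,a,N=cen(x["region"]);print(n,c,round(x["p"],2),q.round(1),N,[int(v) for v in x["box"]],round(dirn(T if c=="top" else S,q,a,.016),1))
mt=white(T["frame"],(165,192,205,240),120); ms=white(S["frame"],(238,178,268,194),120)
ct,a,N=cen(mt);cs,b,M=cen(ms);print(ct,N,cs,M,"tri",tri([(T,ct),(S,cs)]),"z16",at(T,ct,.02),dirn(T,ct,a,.02))
# bin, tester orientation
for n in("bin","tester","carriage"):
    m=r.silhouettes(n,"top")[0]["region"].astype(np.uint8)
    cn=max(cv2.findContours(m,0,2)[0],key=cv2.contourArea);print(n,cv2.minAreaRect(cn))
print("cop top",copper(T["frame"],(380,195,455,250)));print("cop side",copper(S["frame"],(250,255,320,320)))
E
```

```text
fuse_large top 0.83 [134.2 286.3] 291 [118, 280, 149, 294] 66.4
fuse_large top 0.79 [181.5 216.5] 300 [176, 203, 191, 230] -9.5
fuse_large top 0.63 [269.6 279.1] 296 [259, 262, 279, 294] -25.8
fuse_large side 0.51 [216.2 223.9] 182 [205, 220, 226, 228] -27.0
fuse_large side 0.44 [250.9 184.5] 103 [242, 181, 262, 189] -7.9
fuse_medium top 0.67 [139.6 213.4] 171 [136, 200, 146, 223] -8.9
fuse_medium top 0.25 [392.1 286.8] 728 [382, 254, 401, 348] 1.3
fuse_medium side 0.4 [248.2 172.9] 73 [239, 170, 252, 175] -13.3
[181.4973545  216.17460317] 189 [251.76351351 183.95945946] 148 tri [0.56361093 0.26306101 0.02055922] z16 [0.56302866 0.26328063 0.02      ] -10.61229887230536
bin ((180.26290893554688, 216.6707000732422), (132.71804809570312, 55.45603561401367), 9.246112823486328)
tester ((379.8338623046875, 215.809814453125), (81.3154525756836, 148.50247192382812), 77.15229034423828)
carriage ((415.7584228515625, 223.7864990234375), (41.74892044067383, 60.187400817871094), 77.00537872314453)
cop top [([408.5, 197.5], 4), ([390.2, 203.8], 4), ([397.5, 202.0], 4), ([402.5, 215.8], 25), ([392.2, 218.1], 19), ([407.7, 237.1], 24), ([397.4, 239.4], 18), ([424.5, 247.2], 4)]
cop side [([284.5, 269.4], 24), ([266.4, 275.8], 25), ([290.1, 275.1], 9), ([250.8, 284.5], 27), ([271.0, 282.0], 7)]
```

```bash
python3 -m inch '{"travel":[[0.828,-0.856,0.02],[0.828,-0.856,0.02],[0.828,-0.856,0.02],[0.828,-0.856,0.02],[0.828,-0.856,0.02],[0.828,-0.856,0.02],[0.828,-0.856,0.02],[0.828,-0.856,0.02],[0.828,-0.856,0.02],[0.828,-0.856,0.02],[0.828,-0.856,0.02],[0.828,-0.856,0.02],[0.828,-0.856,0.02],[0.828,-0.856,0.02],[0.828,-0.856,0.02],[0.828,-0.856,0.02],[0.828,-0.856,0.02],[0.828,-0.856,0.02],[0.828,-0.856,0.02],[0.828,-0.856,0.02]],"rotation":[[0,0,0.186],[0,0,0.186],[0,0,0.186],[0,0,0.186],[0,0,0.186],[0,0,0.186],[0,0,0.186],[0,0,0.186],[0,0,0.186],[0,0,0.186],[0,0,0.186],[0,0,0.186],[0,0,0.186],[0,0,0.186],[0,0,0.186],[0,0,0.186],[0,0,0.186],[0,0,0.186],[0,0,0.186],[0,0,0.186]],"grip":[0.5,0.5,0.5,0.5,0.5,0.5,0.5,0.5,0.5,0.5,0.5,0.5,0.5,0.5,0.5,0.5,0.5,0.5,0.5,0.5]}' 40
cat >> h.py <<'E'
from scipy.spatial.transform import Rotation as Ro
def delta(p,yaw):
    s=r.observe();R0=Ro.from_euler("xyz",s["tool_rot"],degrees=True)
    t=R0.inv().apply(np.array(p)-s["tcp_pos"])/.75
    w=(R0.inv()*Ro.from_euler("xyz",[180,0,yaw],degrees=True)).as_rotvec()/np.pi
    print("travel",t.round(4),"rot",w.round(4))
E
python3 - <<'E'
from h import *
W=r.capture("wrist");T=r.capture("top")
cv2.imwrite("pics/w1.png",W["frame"])
print("cam",(-W["R"].T@W["t"]).round(3))
for x in r.silhouettes("fuse_large","wrist"):
    q,a,N=cen(x["region"]);print(x["p"],q,N,x["box"],dirn(W,q,a,.016),at(W,q,.02))
s=r.observe();print(s["clock"],s["tcp_pos"],s["tool_rot"],s["finger_gap"],s["wrist_force"])
# clips in top
P=[(402.5,215.8),(392.2,218.1),(407.7,237.1),(397.4,239.4)];print([at(T,p,.04).round(4).tolist() for p in P])
E
```

```text
clock: 3.15
tcp_pos: [0.5625, 0.2639, 0.2326]
tool_rot: [179.9, 0.1, -9.9]
wrist_force: [0.1, -0.6, -0.1]
finger_gap: 0.0427
grip_force: 0.0
cam [0.635 0.251 0.359]
0.79 [234.70588235 308.95798319] 238 [226.4, 296.6, 241.4, 318.1] -23.37510413977759 [0.41751022 0.34113402 0.02      ]
0.65 [454.03321678 259.6958042 ] 1144 [434.3, 234.1, 473.9, 288.8] -26.123700084940737 [0.43723099 0.08963653 0.02      ]
0.58 [278.44853556 174.40753138] 1195 [263.2, 145.0, 289.6, 204.9] -10.574270360379728 [0.56487267 0.26400501 0.02      ]
3.3 [0.56266749 0.261962   0.2334846 ] [ 1.79983837e+02 -4.67148037e-03 -1.00601121e+01] 0.042426678974786906 [-0.32630404 -0.66182996  1.12657693]
[[0.5541, -0.1837, 0.04], [0.5499, -0.1629, 0.04], [0.5112, -0.1927, 0.04], [0.507, -0.172, 0.04]]
```

View pics/w1.png

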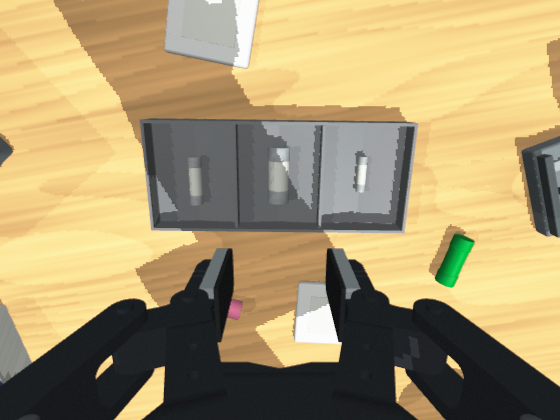

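The wrist view shows the large fuse mid-bin at (278,175), between the medium (195,181) and the small (361,174).

```bash
python3 - <<'E'
from h import *
W=r.capture("wrist");T=r.capture("top");S=r.capture("side")
w=np.array([278.4,174.6]);t=np.array([181.5,216.5])
print(tri([(T,t),(W,w)]),tri([(S,(250.9,184.5)),(W,w)]),tri([(S,(250.9,184.5)),(W,w),(T,t)]))
delta([.564,.2637,.024],-10)
E
```

```text
[0.56320157 0.26341989 0.01479922] [0.56299754 0.26283058 0.018564  ] [0.56281382 0.26318972 0.01841683]
travel [ 0.0009 -0.0026  0.2797] rot [-0.0001 -0.0002 -0.0005]
```

```bash
python3 -m inch '{"travel":[[0,-0.002,0.06],[0,-0.002,0.12],[0,-0.002,0.18],[0,-0.002,0.22],[0,-0.002,0.25],[0,-0.002,0.265],[0,-0.002,0.279],[0,-0.002,0.279],[0,-0.002,0.279]],"rotation":[[0,0,0],[0,0,0],[0,0,0],[0,0,0],[0,0,0],[0,0,0],[0,0,0],[0,0,0],[0,0,0]],"grip":[0.5,0.5,0.5,0.5,0.5,0.5,0.5,0.5,0.5]}' 40
python3 - <<'E'
from h import *
W=r.capture("wrist");cv2.imwrite("pics/w2.png",W["frame"])
E
```

```text
clock: 4.35
tcp_pos: [0.564, 0.2647, 0.0254]
tool_rot: [-179.9, -0.1, -10.0]
wrist_force: [0.7, 0.2, 0.2]
finger_gap: 0.0426
grip_force: 0.0
```

View pics/w2.png

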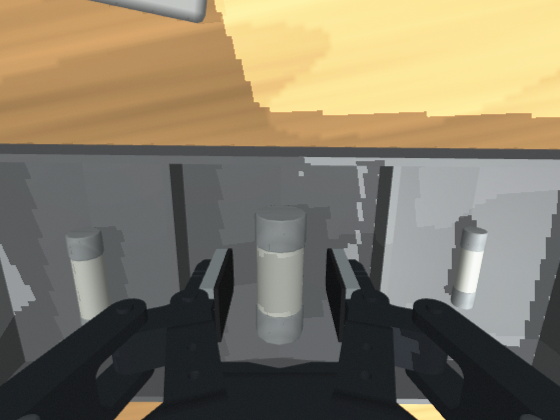

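The fuse sits centred between the pads at (281,275), so I'm closing and lifting a little.

```bash
python3 -m inch '{"travel":[[0,0,0],[0,0,0],[0,0,0],[0,0,0],[0,0,0],[0,0,0],[0,0,-0.02],[0,0,-0.06],[0,0,-0.11],[0,0,-0.16],[0,0,-0.2],[0,0,-0.2]],"rotation":[[0,0,0],[0,0,0],[0,0,0],[0,0,0],[0,0,0],[0,0,0],[0,0,0],[0,0,0],[0,0,0],[0,0,0],[0,0,0],[0,0,0]],"grip":[0.9,0.9,0.9,0.9,0.9,0.9,0.9,0.9,0.9,0.9,0.9,0.9]}' 40
python3 - <<'E'
from h import *
W=r.capture("wrist");cv2.imwrite("pics/w3.png",W["frame"])
T=r.capture("top")
for x in r.silhouettes("fuse_large","wrist")[:3]:
    q,a,N=cen(x["region"]);print(x["p"],q,N,x["box"],a)
print(copper(T["frame"],(380,195,455,250)))
delta([.531,-.178,.2],12.5)
E
```

```text
clock: 5.6
tcp_pos: [0.5662, 0.2656, 0.1812]
tool_rot: [-179.7, -0.5, -10.0]
wrist_force: [0.5, -0.5, -0.5]
finger_gap: 0.0203
grip_force: 39.2
0.94 [279.4967064  271.84159348] 6376 [251.3, 202.3, 307.0, 345.0] [-0.00854521  0.99996349]
0.86 [483.60554804 289.4458728 ] 1478 [459.4, 258.0, 508.6, 320.9] [-0.43371607  0.90104959]
0.46 [185.87973274 197.51670379] 898 [177.1, 171.7, 193.1, 225.1] [0.06516258 0.99787466]
[([382.8, 204.2], 4), ([388.5, 204.0], 4), ([402.3, 215.6], 26), ([391.9, 218.0], 20), ([407.4, 237.0], 23), ([397.0, 239.4], 21)]
travel [ 0.0609  0.5882 -0.0348] rot [ 1.00e-04  2.00e-04 -1.25e-01]
```

View pics/w3.png

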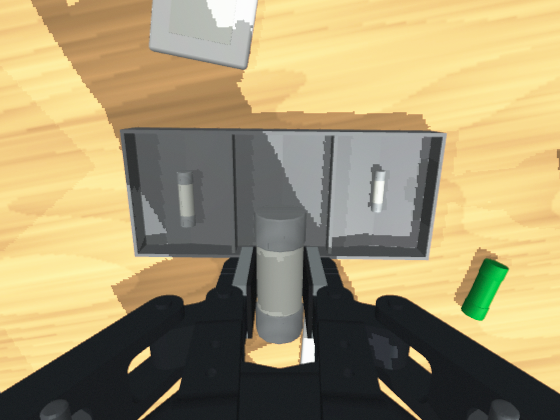

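The fuse is held level between the pads at (279,272), and the neighbouring fuses haven't moved. Next I carry it high over the cradle and measure from there.

```bash
python3 - <<'E'
from h import *
W=r.capture("wrist");s=r.observe()
p=at(W,(279.4,272),s["tcp_pos"][2]-.0085); print(Ro.from_euler("xyz",s["tool_rot"],degrees=True).inv().apply(p-s["tcp_pos"]))
E
python3 -m inch '{"travel":[[0.061,0.588,-0.13],[0.061,0.588,-0.13],[0.061,0.588,-0.13],[0.061,0.588,-0.13],[0.061,0.588,-0.13],[0.061,0.588,-0.13],[0.061,0.588,-0.13],[0.061,0.588,-0.13],[0.061,0.588,-0.13],[0.061,0.588,-0.13],[0.061,0.588,-0.13],[0.061,0.588,-0.13],[0.061,0.588,-0.13],[0.061,0.588,-0.13]],"rotation":[[0,0,-0.123],[0,0,-0.123],[0,0,-0.123],[0,0,-0.123],[0,0,-0.123],[0,0,-0.123],[0,0,-0.123],[0,0,-0.123],[0,0,-0.123],[0,0,-0.123],[0,0,-0.123],[0,0,-0.123],[0,0,-0.123],[0,0,-0.123]],"grip":[0.9,0.9,0.9,0.9,0.9,0.9,0.9,0.9,0.9,0.9,0.9,0.9,0.9,0.9]}' 40
python3 - <<'E'
from h import *
W=r.capture("wrist");cv2.imwrite("pics/w4.png",W["frame"]);s=r.observe();print(s["clock"],s["tcp_pos"],s["tool_rot"])
print([(p,N,at(W,p,.039).round(4).tolist()) for p,N in copper(W["frame"]) if N>15])
E
```

```text
[8.48146790e-04 2.57423032e-05 8.49821551e-03]
clock: 7.2
tcp_pos: [0.5316, -0.1761, 0.2709]
tool_rot: [-179.9, 0.0, 12.3]
wrist_force: [0.1, -0.2, 0.3]
finger_gap: 0.0205
grip_force: 39.4
7.25 [ 0.53161627 -0.17627822  0.27110147] [-1.79962284e+02  3.09640651e-02  1.22563397e+01]
[([270.8, 152.6], 106, [0.5509, -0.1627, 0.039]), ([290.6, 153.0], 110, [0.555, -0.1834, 0.039]), ([270.1, 192.6], 99, [0.5078, -0.171, 0.039]), ([289.9, 192.7], 99, [0.5124, -0.1923, 0.039]), ([248.8, 231.8], 394, [0.4576, -0.1568, 0.039])]
```

View pics/w4.png

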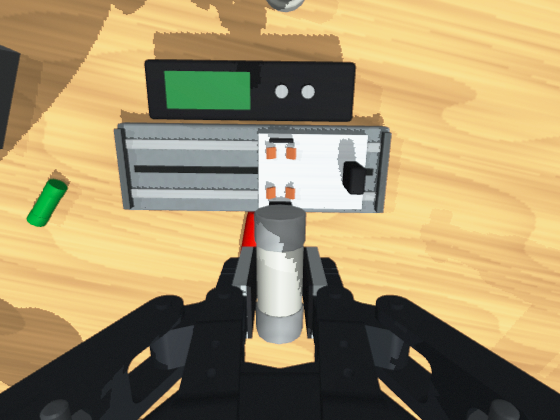

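The wrist view shows the four copper clips at (271,153), (291,153), (270,193) and (290,193), and the grip at (353,178). The fuse is still held.

```bash
python3 - <<'E'
from h import *
W=r.capture("wrist");T=r.capture("top")
wp=[(290.6,153),(270.8,152.6),(289.9,192.7),(270.1,192.6)];tp=[(402.3,215.6),(391.9,218),(407.4,237),(397,239.4)]
q=[tri([(W,a),(T,b)]) for a,b in zip(wp,tp)];print(np.round(q,4),np.mean(q,0))
# distance grip: dark block top
print([ (x["p"],x["box"]) for x in r.silhouettes("grip_top","wrist")])
delta([.5304,-.1777,.056],11.7)
E
```

```text
[[ 0.5547 -0.1839  0.0369]
 [ 0.5504 -0.1632  0.0353]
 [ 0.5115 -0.193   0.0357]
 [ 0.5072 -0.1716  0.037 ]] [ 0.53096002 -0.17790654  0.03624164]
[(0.86, [258.8, 134.2, 372.6, 209.3])]
travel [-0.0019  0.0006  0.2873] rot [-0.      0.      0.0028]
```

```bash
python3 -m inch '{"travel":[[-0.002,0.001,0.06],[-0.002,0.001,0.12],[-0.002,0.001,0.18],[-0.002,0.001,0.23],[-0.002,0.001,0.26],[-0.002,0.001,0.275],[-0.002,0.001,0.281],[-0.002,0.001,0.281]],"rotation":[[0,0,0.003],[0,0,0.003],[0,0,0.003],[0,0,0.003],[0,0,0.003],[0,0,0.003],[0,0,0.003],[0,0,0.003]],"grip":[0.9,0.9,0.9,0.9,0.9,0.9,0.9,0.9]}' 40
python3 - <<'E'
from h import *
W=r.capture("wrist");cv2.imwrite("pics/w5.png",W["frame"])
s=r.observe();print(s["clock"],s["tcp_pos"],s["tool_rot"],s["wrist_force"])
E
```

```text
clock: 8.2
tcp_pos: [0.5307, -0.1789, 0.0613]
tool_rot: [180.0, -0.0, 11.6]
wrist_force: [-0.7, 0.6, -0.9]
finger_gap: 0.0202
grip_force: 39.4
8.25 [ 0.53122783 -0.17920083  0.06209825] [ 1.79927793e+02 -9.26616614e-02  1.16084619e+01] [0.95308644 0.49743472 0.63909411]
```

View pics/w5.png

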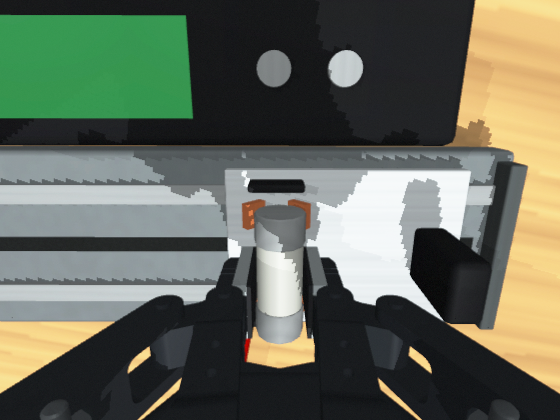

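The fuse is above the clips, whose centre is at (276,214) while the fuse is at (279,272). That makes it about 1.5 mm too far to −y, so I'll correct and lower.

```bash
python3 -m inch '{"travel":[[-0.001,-0.002,0],[-0.001,-0.002,0.005],[-0.001,-0.002,0.009],[-0.001,-0.002,0.012],[-0.001,-0.002,0.012]],"rotation":[[0,0,0],[0,0,0],[0,0,0],[0,0,0],[0,0,0]],"grip":[0.9,0.9,0.9,0.9,0.9]}' 40
python3 - <<'E'
from h import *
W=r.capture("wrist");print(copper(W["frame"]))
s=r.observe();print(s["clock"],s["tcp_pos"],s["tool_rot"],s["wrist_force"])
E
```

```text
clock: 8.75
tcp_pos: [0.5293, -0.1776, 0.052]
tool_rot: [180.0, 0.0, 11.6]
wrist_force: [-0.4, -0.1, 1.4]
finger_gap: 0.0202
grip_force: 39.6
[([250.5, 216.9], 341), ([308.4, 216.8], 340), ([302.2, 299.6], 9), ([254.5, 315.5], 18), ([303.7, 315.6], 19), ([247.9, 348.8], 197)]
8.8 [ 0.52930192 -0.17764139  0.05205031] [ 1.79982332e+02 -3.19276509e-03  1.16115835e+01] [-1.46777694 -1.18603278  2.37542055]
```

```bash
python3 -m inch '{"travel":[[0,0,0.001],[0,0,0.002],[0,0,0.002]],"rotation":[[0,0,0],[0,0,0],[0,0,0]],"grip":[0.9,0.9,0.9]}' 40
python3 -m inch '{"travel":[[0,0,0],[0,0,0],[0,0,0],[0,0,0]],"rotation":[[0,0,0],[0,0,0],[0,0,0],[0,0,0]],"grip":[0.62,0.62,0.62,0.62]}' 40
python3 - <<'E'
from h import *
W=r.capture("wrist");cv2.imwrite("pics/w6.png",W["frame"])
E
```

```text
clock: 9.1
tcp_pos: [0.5295, -0.178, 0.0519]
tool_rot: [180.0, 0.0, 11.6]
wrist_force: [-5.6, -0.2, 13.2]
finger_gap: 0.0204
grip_force: 40.7
clock: 9.5
tcp_pos: [0.529, -0.1774, 0.05]
tool_rot: [-180.0, 0.0, 11.6]
wrist_force: [-0.1, -0.0, 0.3]
finger_gap: 0.0322
grip_force: 0.0
```

View pics/w6.png

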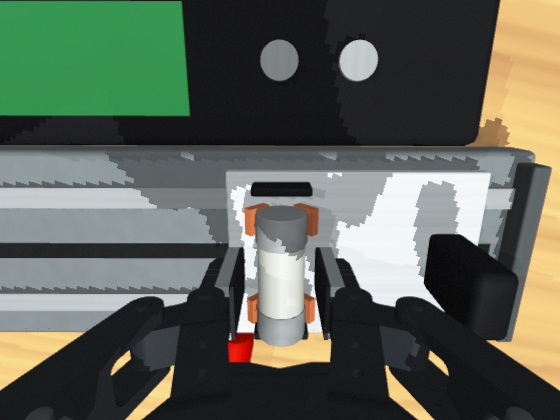

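The fuse lies in both clip pairs, between the cheeks, at (281,275). Next is up and over the grip.

```bash
python3 -m inch '{"travel":[[0,0,-0.03],[0,0,-0.07],[0,0,-0.11],[0,0.05,-0.14],[0.002,0.101,-0.14],[0.002,0.101,-0.14],[0.002,0.101,-0.14]],"rotation":[[0,0,0],[0,0,0],[0,0,0],[0,0,0],[0,0,0],[0,0,0],[0,0,0]],"grip":[0.6,0.6,0.55,0.45,0.45,0.45,0.45]}' 40
python3 - <<'E'
from h import *
W=r.capture("wrist");T=r.capture("top");cv2.imwrite("pics/w7.png",W["frame"])
s=r.observe();print(s["clock"],s["tcp_pos"],s["tool_rot"])
g=(W["frame"].max(2)<45).astype(np.uint8)
n,l,st,c=cv2.connectedComponentsWithStats(g)
for i in range(1,n):
    if st[i][4]>60: print(st[i],c[i])
print(cv2.imwrite("pics/t7.png",T["frame"]))
g=(T["frame"].max(2)<45).astype(np.uint8);n,l,st,c=cv2.connectedComponentsWithStats(g)
for i in range(1,n):
    if st[i][4]>60 and 420<c[i][0]<460: print("T",st[i],c[i],at(T,c[i],.071))
E
```

```text
clock: 10.25
tcp_pos: [0.5455, -0.2518, 0.1548]
tool_rot: [-179.9, 0.0, 11.5]
wrist_force: [-0.5, 0.8, -0.8]
finger_gap: 0.0468
grip_force: 0.0
10.35 [ 0.54518697 -0.25038116  0.15428521] [-1.79899270e+02  7.76027157e-02  1.16063248e+01]
[    0    37   271    91 17303] [163.37958735  81.67127088]
[157 153  38   6 218] [175.65137615 155.51834862]
[269 184  23  52 772] [278.59196891 204.31606218]
[   0  193  150    9 1274] [ 74.09576138 197.23076923]
[303 193  12   9 100] [308.06 196.96]
[183 241  18   9  77] [194.64935065 245.77922078]
[    0   250   560   170 45092] [280.97769006 365.19770691]
True
T [421  73  14   9  87] [427.35632184  76.64367816] [ 0.82623074 -0.23407133  0.071     ]
T [452  72  14  10  94] [458.15957447  76.04255319] [ 0.82624963 -0.29483105  0.071     ]
```

View pics/w7.png

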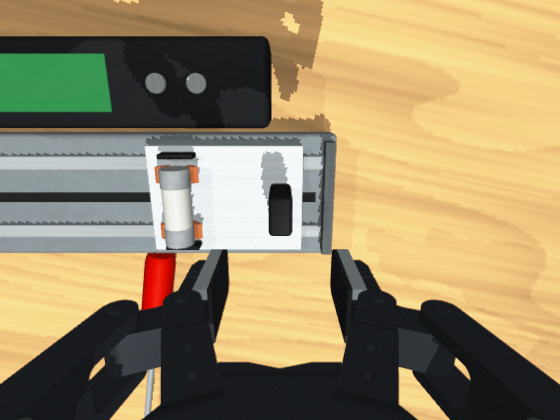

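The wrist view shows the seated fuse at (177,205) and the grip block at (280,210), with its top face about (281,222). It is centred between the open fingers.

```bash
python3 - <<'E'
from h import *
W=r.capture("wrist");T={k:v for k,v in r.capture("top").items()};
f=cv2.imread("pics/w7.png")[175:245,262:300].max(2);print(f[::6,::5])
t0=cv2.imread("pics/top0.png").max(2)[200:240,425:458]<38
c,_,N=cen(t0);c=c+[425,200];print(c,N)
for w in((281,222),):print(at(W,w,.071),tri([(W,w),(T,c)]),at(T,c,.068))
delta([.5463,-.2518,.060],11.6)
E
```

```text
[[172 172 172 172 172 249 249 249]
 [242 173 172 174 173 247 249 249]
 [174 174  16  15  19  19 247 249]
 [244 173  17  17  19  16 245 245]
 [249 234  29  31  32  32 157 245]
 [247 232  38  41  44  47 142 243]
 [249 245  38  42  47  47 162 246]
 [248 244  39  44  48  51 157 245]
 [249 245  39  45  47  54 158 246]
 [249 245  42  49  51  53 166 249]
 [248 248  78  38  38  36 249 249]
 [249 249 249 249 249 249 249 249]]
[444.46689895 216.75609756] 287
[ 0.54283803 -0.25227853  0.071     ] [ 0.54904506 -0.25134213  0.08949257] [ 0.54950307 -0.25874799  0.068     ]
travel [0.0008 0.0026 0.126 ] rot [-0.0004  0.0003  0.0003]
```

```bash
python3 -m inch '{"travel":[[0.001,0.0015,0.05],[0.001,0.0015,0.09],[0.001,0.0015,0.115],[0.001,0.0015,0.13],[0.001,0.0015,0.13],[0.001,0.0015,0.13],[0.001,0.0015,0.13],[0.001,0.0015,0.13],[0.001,0.0015,0.13],[0.001,0.0015,0.13]],"rotation":[[0,0,0],[0,0,0],[0,0,0],[0,0,0],[0,0,0],[0,0,0],[0,0,0],[0,0,0],[0,0,0],[0,0,0]],"grip":[0.45,0.45,0.45,0.45,0.45,0.95,0.95,0.95,0.95,0.95]}' 60
python3 - <<'E'
from h import *
W=r.capture("wrist");cv2.imwrite("pics/w8.png",W["frame"]);s=r.observe();print(s["tcp_pos"],s["wrist_force"],s["finger_gap"],s["joint_torque"])
E
```

```text
clock: 11.45
tcp_pos: [0.5479, -0.2527, 0.0596]
tool_rot: [179.9, -0.1, 11.6]
wrist_force: [-0.3, 2.3, 5.8]
finger_gap: 0.0153
grip_force: 60.0
[ 0.5479122  -0.25276221  0.05961879] [0.16228249 2.09977581 7.13324982] 0.015090844399898768 [-7.27487840e-01 -4.73828316e+01 -3.12351000e+01 -3.75879267e-01
 -5.77829909e-01 -4.53343231e-02]
```

View pics/w8.png

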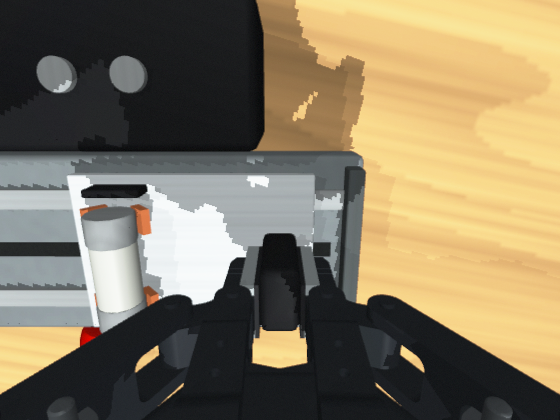

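The grip block is held at (280,280). The fuse is in the cradle at (115,265). Now I slide towards +y (tool −y), feeling the forces.

```bash
python3 -m inch '{"travel":[[0,-0.004,0],[0,-0.008,0],[0,-0.012,0],[0,-0.016,0],[0,-0.016,0]],"rotation":[[0,0,0],[0,0,0],[0,0,0],[0,0,0],[0,0,0]],"grip":[0.95,0.95,0.95,0.95,0.95]}' 60
python3 -m inch '{"travel":[[0,-0.005,0],[0,-0.01,0],[0,-0.015,0],[0,-0.02,0]],"rotation":[[0,0,0],[0,0,0],[0,0,0],[0,0,0]],"grip":[0.95,0.95,0.95,0.95]}' 60
python3 - <<'E'
from h import *
W=r.capture("wrist");T=r.capture("top");print(r.observe()["tcp_pos"])
m=r.silhouettes("tester","top")
for x in m[:2]:
    cn=max(cv2.findContours(x["region"].astype(np.uint8),0,2)[0],key=cv2.contourArea)
    q=cn[:,0,:];ax=np.array([-np.sin(np.radians(11.6)),np.cos(np.radians(11.6))])
    p=np.array([at(T,a,.025)[:2]@ax for a in q.astype(float)]);print(x["p"],p.min(),p.max(),"mid",(p.min()+p.max())/2,"grip",r.observe()["tcp_pos"][:2]@ax)
E
```

```text
clock: 12.0
tcp_pos: [0.5456, -0.2415, 0.0596]
tool_rot: [179.8, -0.1, 11.6]
wrist_force: [-0.3, -1.6, 7.7]
finger_gap: 0.015
grip_force: 60.2
clock: 12.4
tcp_pos: [0.5428, -0.2275, 0.0596]
tool_rot: [179.8, -0.2, 11.6]
wrist_force: [0.9, -5.0, 5.4]
finger_gap: 0.0152
grip_force: 60.0
[ 0.54264405 -0.22672484  0.05965982]
0.68 -0.3853712012153608 -0.09863836086678894 mid -0.24200478104107487 grip -0.3311840613942465
```

```bash
python3 -m inch '{"travel":[[0,-0.006,0],[0,-0.012,0],[0,-0.018,0],[0,-0.024,0],[0,-0.03,0],[0,-0.036,0],[0,-0.042,0],[0,-0.042,0]],"rotation":[[0,0,0],[0,0,0],[0,0,0],[0,0,0],[0,0,0],[0,0,0],[0,0,0],[0,0,0]],"grip":[0.95,0.95,0.95,0.95,0.95,0.95,0.95,0.95]}' 60 | egrep 'clock|tcp|force'
for i in 1; do
python3 -m inch '{"travel":[[0,-0.002,0],[0,-0.004,0]],"rotation":[[0,0,0],[0,0,0]],"grip":[0.95,0.95]}' | egrep 'tcp|wrist'
python3 -m inch '{"travel":[[0,-0.002,0],[0,-0.004,0]],"rotation":[[0,0,0],[0,0,0]],"grip":[0.95,0.95]}' | egrep 'tcp|wrist'
python3 -m inch '{"travel":[[0,-0.002,0],[0,-0.004,0]],"rotation":[[0,0,0],[0,0,0]],"grip":[0.95,0.95]}' | egrep 'tcp|wrist'
done
```

```text
clock: 13.35
tcp_pos: [0.5363, -0.1957, 0.0596]
wrist_force: [-0.4, -2.6, 8.2]
grip_force: 60.3
tcp_pos: [0.5358, -0.1933, 0.0596]
wrist_force: [-0.1, -2.8, 6.9]
tcp_pos: [0.5352, -0.1903, 0.0596]
wrist_force: [1.0, -2.9, 6.8]
tcp_pos: [0.5346, -0.1874, 0.0596]
wrist_force: [0.3, -3.0, 7.7]
```

```bash
python3 -m inch '{"travel":[[0,-0.002,0],[0,-0.004,0]],"rotation":[[0,0,0],[0,0,0]],"grip":[0.95,0.95]}' | egrep 'tcp|wrist'
python3 -m inch '{"travel":[[0,-0.002,0],[0,-0.004,0]],"rotation":[[0,0,0],[0,0,0]],"grip":[0.95,0.95]}' | egrep 'tcp|wrist'
python3 -m inch '{"travel":[[0,-0.002,0],[0,-0.004,0]],"rotation":[[0,0,0],[0,0,0]],"grip":[0.95,0.95]}' | egrep 'tcp|wrist'
python3 -m inch '{"travel":[[0,-0.002,0],[0,-0.004,0]],"rotation":[[0,0,0],[0,0,0]],"grip":[0.95,0.95]}' | egrep 'tcp|wrist'
```

```text
tcp_pos: [0.534, -0.1845, 0.0596]
wrist_force: [0.0, -2.5, 7.1]
tcp_pos: [0.5334, -0.1814, 0.0596]
wrist_force: [0.1, -1.2, 8.2]
tcp_pos: [0.5327, -0.178, 0.0596]
wrist_force: [-0.1, -1.5, 8.3]
tcp_pos: [0.5322, -0.1753, 0.0596]
wrist_force: [0.4, -2.0, 7.5]
```

```bash
python3 -m inch '{"travel":[[0,-0.002,0],[0,-0.004,0]],"rotation":[[0,0,0],[0,0,0]],"grip":[0.95,0.95]}' | egrep 'tcp|wrist'
python3 -m inch '{"travel":[[0,-0.002,0],[0,-0.004,0]],"rotation":[[0,0,0],[0,0,0]],"grip":[0.95,0.95]}' | egrep 'tcp|wrist'
python3 -m inch '{"travel":[[0,-0.002,0],[0,-0.004,0]],"rotation":[[0,0,0],[0,0,0]],"grip":[0.95,0.95]}' | egrep 'tcp|wrist'
python3 -m inch '{"travel":[[0,-0.002,0],[0,-0.004,0]],"rotation":[[0,0,0],[0,0,0]],"grip":[0.95,0.95]}' | egrep 'clock|tcp|wrist'
```

```text
tcp_pos: [0.532, -0.1741, 0.0597]
wrist_force: [1.6, -13.1, 3.4]
tcp_pos: [0.5316, -0.1725, 0.0597]
wrist_force: [1.3, -12.3, 2.2]
tcp_pos: [0.5306, -0.1678, 0.0596]
wrist_force: [-0.7, -4.4, 6.6]
clock: 15.55
tcp_pos: [0.5299, -0.164, 0.0596]
wrist_force: [-0.2, -3.2, 8.0]
```

The click is around y = −0.176: 13 N resistance built up there and then it let go. I'm easing back in.

```bash
python3 -m inch '{"travel":[[0,0.003,0],[0,0.006,0]],"rotation":[[0,0,0],[0,0,0]],"grip":[0.95,0.95]}' | egrep 'tcp|wrist'
python3 -m inch '{"travel":[[0,0.001,0],[0,0.002,0]],"rotation":[[0,0,0],[0,0,0]],"grip":[0.95,0.95]}' | egrep 'tcp|wrist'
python3 -m inch '{"travel":[[0,0.001,0],[0,0.002,0]],"rotation":[[0,0,0],[0,0,0]],"grip":[0.95,0.95]}' | egrep 'tcp|wrist'
python3 -m inch '{"travel":[[0,0.001,0],[0,0.002,0]],"rotation":[[0,0,0],[0,0,0]],"grip":[0.95,0.95]}' | egrep 'tcp|wrist'
python3 -m inch '{"travel":[[0,0.001,0],[0,0.002,0]],"rotation":[[0,0,0],[0,0,0]],"grip":[0.95,0.95]}' | egrep 'clock|tcp|wrist'
```

```text
tcp_pos: [0.5305, -0.1669, 0.0596]
wrist_force: [-0.9, 2.5, 10.9]
tcp_pos: [0.5309, -0.1689, 0.0596]
wrist_force: [-1.0, -0.2, 9.1]
tcp_pos: [0.5313, -0.1709, 0.0596]
wrist_force: [-0.5, -2.2, 8.1]
tcp_pos: [0.5318, -0.1735, 0.0596]
wrist_force: [0.4, -7.9, 5.4]
clock: 16.55
tcp_pos: [0.532, -0.1744, 0.0596]
wrist_force: [-0.2, -2.0, 7.8]
```

```bash
python3 -m inch '{"travel":[[0,0.001,0],[0,0.001,0]],"rotation":[[0,0,0],[0,0,0]],"grip":[0.95,0.95]}' | egrep 'tcp|wrist'
python3 -m inch '{"travel":[[0,0.001,0],[0,0.001,0]],"rotation":[[0,0,0],[0,0,0]],"grip":[0.95,0.95]}' | egrep 'clock|tcp|wrist'
```

```text
tcp_pos: [0.532, -0.1745, 0.0596]
wrist_force: [-1.2, -2.0, 8.3]
clock: 16.95
tcp_pos: [0.532, -0.1746, 0.0596]
wrist_force: [-0.8, 1.6, 10.0]
```

```bash
python3 -m inch '{"travel":[[0,0.001,0],[0,0.001,0]],"rotation":[[0,0,0],[0,0,0]],"grip":[0.95,0.95]}' | egrep 'tcp|wrist'
python3 -m inch '{"travel":[[0,-0.001,0],[0,-0.001,0],[0,-0.001,0]],"rotation":[[0,0,0],[0,0,0],[0,0,0]],"grip":[0.95,0.95,0.95]}' | egrep 'clock|tcp|wrist|grip'
python3 - <<'E'
from h import *
W=r.capture("wrist");cv2.imwrite("pics/w9.png",W["frame"])
E
```

```text
tcp_pos: [0.5321, -0.1747, 0.0596]
wrist_force: [-1.8, 3.8, 11.7]
clock: 17.45
tcp_pos: [0.532, -0.1747, 0.0596]
wrist_force: [-0.8, 1.0, 9.2]
grip_force: 60.9
```

View pics/w9.png

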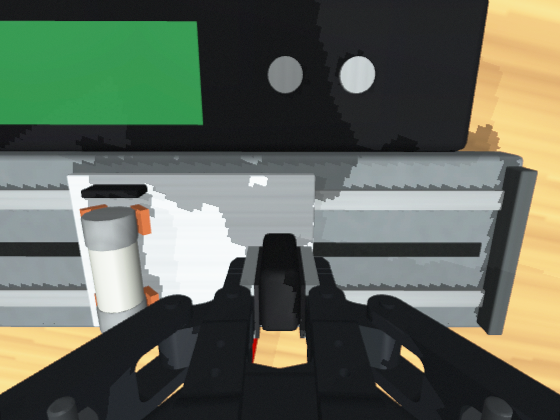

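The carriage holds firm in the notch: moving the command about 2 mm shifted it less than 0.3 mm. The fuse is still seated at (115,265) and the grip is held.

```bash
python3 -c "
from cell import r
print(r.job_done())"
```

```text
the job is handed in; nothing more can be done
None
```

The job is handed in: the large fuse is seated in the cradle, and the arm still holds the grip with the carriage in the notch, which I first slid about 10 mm past and then eased back into.

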